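Set a flatted rail in the V-blocks for cross-drilling

ROBOT

A 7-joint arm with a two-finger parallel gripper is mounted at the origin on the work surface. World frame = base frame: x ahead of the robot, y to its left, z up, the work surface at z = 0. Lengths are in mm, angles in rad, forces in N, time in s.
With the tool pointing down it reaches from about 425 to 1025 mm from the base axis. Payload 3.6 kg.
Tool frame: the origin (TCP) lies at the very end of the fingers, on their centre line; the grasp point (between the pads) lies env.grip_depth behind it (env.grip_depth is the distance from the TCP to the grasp point, in mm); x points along the fingers, z is the direction in which the jaws open and shut, and the axes are right-handed (so a half turn about x gives the same grasp; the last joint's range is limited). The gripper opens to 85 mm and grips with 20 to 120 N. Pads are 22 mm wide; open, the fingers measure 114 mm over their backs; the gripper's body (76 mm by 85 mm) begins 54 mm behind the grasp point. The pads swing forward as they close: fully open they stand 13 mm farther back than shut.
Start: joints at [-0.093, 0.591, 0.048, 1.609, -0.033, 0.943, -0.034], TCP at [725.003, 0.003, 231.302] pointing down, gripper open.
Joint ranges: [-2.69, 2.69], [-0.47, 2.24], [-1.27, 1.36], [0.19, 2.51], [-1.53, 4.68], [0.08, 2.07], [-3.09, 3.09]. Speed limits (rad/s): [2.57, 2.57, 3.14, 3.14, 3.14, 3.14, 3.14].

INTERFACE

Orientations are given as a rotation vector (axis times angle).
In Python, from bench import env gives the robot as it stands.
- The arm moves only by the shell command python3 -m handwheel 'ROWS' [FORCE]. ROWS is JSON, a list of rows, each a list of 7 numbers: the shift along the tool's x, y, z in mm, then the turn, a rotation vector about the tool's x, y, z in degrees, then the finger opening in mm, from 0 to 85.4. In form: [[x, y, z, ax, ay, az, fingers], ...]. A call has 1 to 10 rows; each row is the pose to reach, as a shift and turn from the pose commanded when the call began, along the tool's axes at that moment; what a row does not reach only later rows make up. A row lasts 1/12 s, in which the tool goes at most 41.7 mm and 7.16 degrees, less where a joint would pass 70% of its speed; a pose out of reach is approached as far as the arm can. A call with a gripper value outside its range is refused whole. The fingers move at their own pace and stop on an object; FORCE is the grip in N (left out, the last holds). Time passes only in rows, so rows that repeat a pose let the fingers close. It gives the time, the measured TCP pose, the force and the opening at its end, in the units of the state.
- env.get_state(): the state, without advancing time (a new reading comes with each control period).
- env.camera(name): name is "scene" or "side" or "wrist"; returns a dict with "img" (420x560x3 uint8, red, green, blue), "depth" (420x560 float32, mm along the optical axis (not along the pixel's ray), 0 where there is no reading), "fx", "fy", "cx", "cy" (pixels), "position" and "orientation" of the camera in the world. Camera axes: x right, y down, z forward; pixel columns grow to the right and rows downward; lengths in mm; the calibration is good to about 2 mm. A picture is of the moment at which its call begins.
- env.hand_in(): hands the job in, once; it reports no verdict.
The state is a dict: "clock": time; "joint_positions": joint angles; "dq": joint speeds; "joint_efforts": joint torques, N m; "tool_pos": TCP position; "orientation": TCP orientation; "wrist_force": force on the tool from outside, world axes, zero at the start; "moment": the same for the moment, N m; "finger_gap": finger opening in mm.
Only numpy, scipy, OpenCV 4.12 (cv2) and the standard library are available. Lean on these libraries where they do the work, as an engineer would, in place of code of your own. Each camera call takes 0.05 s, during which the arm holds its last target.

TASK

Get the round rail ready for drilling: roll it in the V-blocks until its planed flat faces straight up, push it along until its end is hard against the end stop, and swing the hinged guide plate down so that it lies flush on the flat. Keep the rail down in the grooves all the time, and leave the other things on the bench where they are.

Things in the scene. Friction and masses are not known exactly. Their poses are not given: they have to be found in the camera images.
- jig: Fixed drilling jig: plywood board 18 mm thick (x -110 to 80, y -120 to 190 mm) with two dark wooden V-blocks (72 mm across, tops 73 mm high; y -105 to -80 and 80 to 105 mm), a hinge post at -x and an end stop at +y. Origin: on the bench, straight below the drill bush of the closed plate. y runs along the grooves towards the stop, z is up, x points from the hinge post to the grooves.
- groove (a point): Middle of the rail's seat: on the line of the seated rail's axis, 75 mm above the jig's origin. The grooves are 90 degree V's, waxed smooth. The middle of the rail's flat belongs here.
- stop_face (a point): Middle of the end stop's face, on the line of the rail's axis, 155 mm from point groove towards the jig's +y; the face looks along -y. The stop is a block 50 mm across, its top 95 mm above the bench.
- rail: Round wooden rail, 32 mm dia., 335 mm long, about 0.2 kg, in the V-blocks. One flat 70 mm long, 25 mm wide, with a pencil cross, is cut 6 mm deep; the rest is round. Origin: on the axis, mid-flat. x points straight out of the flat (10 mm from the axis), z along the rail away from the stop: stop end at z = -155 mm, free end, over bare bench, at z = 180 mm. The flat starts 60 degrees or more off up.
- plate (a joint): Guide plate hinged on the post: aluminium, 56 mm wide, 8 mm thick, 0.2 kg. Angle in rad: 0 = level, flush on the upward flat; about 0.1 if it lies on the round; grows as it opens, 1.9 = limit, leaning back. Starts 1.65 to 1.88. The hinge is a little stiff: the plate stays put near upright and sinks shut by itself below about 1.1. A firm press on it helps to level a flat nearly up.
- plate_hinge (a point): On the hinge axis (parallel to the jig's y), mid-width of the plate; 85 mm above the bench, at x = -60 mm of the jig. The closed plate runs from here 145 mm towards the jig's +x, its underside level with the hinge axis.
- plate_edge (a point): Middle of the plate's free edge (end of a 26 mm wide tab), 145 mm from the hinge axis.
- bush_top (a point): Centre of the top of the steel drill bush (20 mm dia., standing 6 mm out of the plate's upper face), 60 mm from the hinge axis: over the middle of the rail's seat when the plate is closed.
- glue_bottle: Bystander: standing plastic glue bottle, 64 mm in diameter, 170 mm high, origin under its middle.
- offcut: Bystander: flat wooden offcut 110 x 70 x 27 mm, origin under its middle.
- mallet: Bystander: wooden mallet lying down, about 310 mm long along its x axis (head, 100 x 62 x 60 mm, at +x), origin on the bench near its middle.
- bar_clamp: Bystander: steel bar clamp lying down, 360 mm long along its y axis and up to about 110 mm wide, origin on the bench at the middle of its bar.

How it is judged:
By the outcome, as a careful person would: the job done as asked, in the order asked, and still so for the second after the job is handed in, with the robot touching nothing.
It also fails if it takes over 72 s, if anything falls off the work surface, if the arm or the gripper's body presses on something with over 40 N, if the wrist force passes 120 N, or if a joint passes its speed limit or range.

## Working session

There is one attempt and no reset: what is moved stays moved. The work goes in short steps, Python scripts to look and compute and a shell command to move; the robot and the scene stay as the last step left them, time stands still between calls to the robot, and variables do not carry over. Pictures are saved under pics/ and viewed, and the job is handed in when it is done.

```bash
ls; mkdir -p pics
python3 - <<'E'
from bench import env
import cv2
print(env.get_state(), env.grip_depth)
for n in ["scene","side","wrist"]:
    c=env.camera(n); cv2.imwrite(f"pics/{n}0.png",c["img"][:,:,::-1]); print(n,c["fx"],c["fy"],c["cx"],c["cy"],c["position"],c["orientation"])
E
```

```text
pics
{'clock': 0.0, 'joint_positions': array([-0.09350626,  0.59210434,  0.04829802,  1.60984044, -0.03327953,
        0.94267243, -0.03368758]), 'dq': array([ 7.53417529e-04,  5.79030855e-04,  4.22675175e-04, -1.05385975e-03,
       -5.12839728e-04,  2.96785082e-05, -5.16837097e-04]), 'joint_efforts': array([ 3.78132427e-04, -5.48684978e+01,  1.54672019e+00, -1.98121297e+01,
        9.43630905e-03,  8.90732801e-03, -1.16924070e-05]), 'tool_pos': array([7.24173634e+02, 7.16675190e-03, 2.30144764e+02]), 'orientation': array([-1.98872035e-04,  1.57301212e+00, -2.24223831e-05]), 'wrist_force': array([0.04939593, 0.19479012, 0.42640719]), 'moment': array([-0.03253759,  0.01981429, -0.04611913]), 'finger_gap': 85.61830901898526} 18.700000000000003
scene 431.9930226277117 431.9930226277117 271.9733636268213 208.70418734518043 [1331.5929642   163.92646708 1052.42422742] [-1.70738869 -1.99441273  0.68034208]
side 457.78545740678334 457.78545740678334 281.5095967042708 199.43702919677796 [-119.56548685 1125.72244365 1030.73196092] [-0.71492243  2.468504   -1.27021254]
wrist 335.22468624687144 335.22468624687144 285.15137716227684 205.30516440702792 [724.91611319  84.23784129 372.22294809] [ 2.80789337e+00  1.85324441e-03 -4.22204096e-03]
```

View pics/scene0.png

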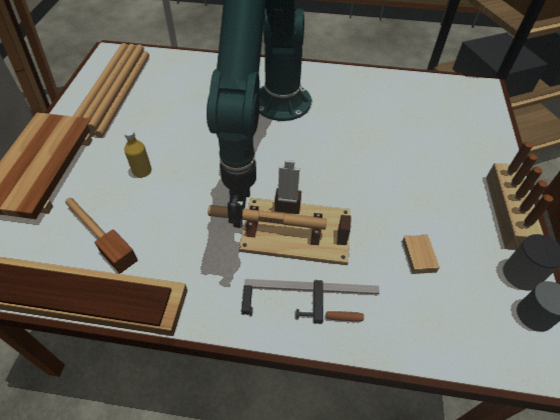

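View pics/side0.png

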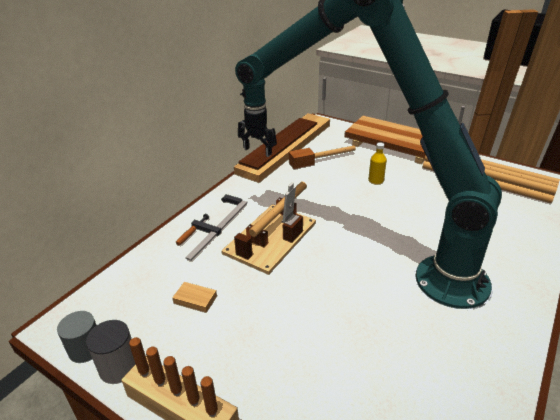

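View pics/wrist0.png

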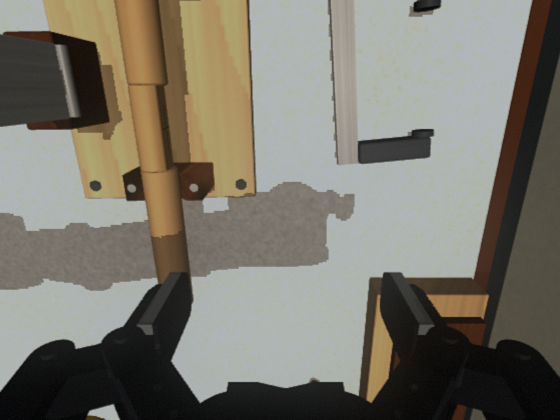

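```bash
cat > h.py <<'E'
import numpy as np, cv2
from scipy.spatial.transform import Rotation as R
from bench import env
def cloud(n,c=None):
    c=c or env.camera(n)
    d=c["depth"].astype(float); v,u=np.indices(d.shape)
    P=np.stack([(u-c["cx"])/c["fx"]*d,(v-c["cy"])/c["fy"]*d,d],-1)
    W=P@R.from_rotvec(c["orientation"]).as_matrix().T+c["position"]
    W[d==0]=np.nan
    return c,W
def crop(n,c,u0,v0,u1,v1,s):
    cv2.imwrite("pics/"+n,cv2.resize(c["img"][v0:v1,u0:u1,::-1],None,fx=s,fy=s,interpolation=cv2.INTER_CUBIC))
E
python3 - <<'E'
from h import *
cs={}
for n in ["scene","side","wrist"]:
    c,W=cloud(n); cs[n]=c; np.save(n+"0.npy",W)
    np.save(n+"0img.npy",c["img"])
crop("sc1.png",cs["scene"],190,150,370,280,4)
crop("si1.png",cs["side"],210,165,330,280,5)
crop("wr1.png",cs["wrist"],0,0,280,310,2)
# wrist rail section
W=np.load("wrist0.npy")
for v in (10,30,60,80,100,120,140,160,185,210,240,260):
    print(v,[tuple(np.round(W[v,u],0).astype(int)) if np.isfinite(W[v,u]).all() else None for u in range(116,200,6)])
# board top: z 12..24
for n in cs:
    W=np.load(n+"0.npy"); m=(abs(W[...,2]-18)<4)&(abs(W[...,0]-690)<250)&(abs(W[...,1]-100)<350)
    p=W[m]; print(n,len(p)); 
    if len(p)>50:
        r=cv2.minAreaRect(p[:,:2].astype(np.float32)); print(r, p.min(0),p.max(0))
E
```

```text
10 [(np.int64(597), np.int64(140), np.int64(86)), (np.int64(603), np.int64(140), np.int64(89)), (np.int64(607), np.int64(140), np.int64(90)), (np.int64(612), np.int64(140), np.int64(91)), (np.int64(616), np.int64(140), np.int64(88)), (np.int64(620), np.int64(140), np.int64(87)), (np.int64(623), np.int64(141), np.int64(83)), (np.int64(625), np.int64(143), np.int64(74)), (np.int64(611), np.int64(154), np.int64(17)), (np.int64(617), np.int64(154), np.int64(18)), (np.int64(622), np.int64(154), np.int64(18)), (np.int64(628), np.int64(154), np.int64(17)), (np.int64(634), np.int64(154), np.int64(17)), (np.int64(639), np.int64(154), np.int64(18))]
30 [(np.int64(564), np.int64(137), np.int64(18)), (np.int64(600), np.int64(127), np.int64(88)), (np.int64(605), np.int64(126), np.int64(89)), (np.int64(610), np.int64(126), np.int64(91)), (np.int64(614), np.int64(127), np.int64(89)), (np.int64(619), np.int64(127), np.int64(89)), (np.int64(621), np.int64(127), np.int64(83)), (np.int64(624), np.int64(128), np.int64(77)), (np.int64(609), np.int64(137), np.int64(16)), (np.int64(615), np.int64(137), np.
[... 6468 characters left out ...]
nt64(-72), np.int64(83)), (np.int64(627), np.int64(-78), np.int64(72)), (np.int64(611), np.int64(-117), np.int64(0))]
scene 4875
((679.069091796875, 133.71856689453125), (409.65728759765625, 634.5865478515625), 10.67380428314209) [ 496.5112823  -141.3701357    14.00608028] [939.04752159 449.78548222  21.99679764]
side 2133
((683.8206787109375, 98.33990478515625), (407.484375, 729.35400390625), 10.832088470458984) [ 495.14537954 -245.44122347   14.00279616] [936.03846115 448.87738287  21.99538872]
wrist 28326
((719.443603515625, -43.29103088378906), (440.48089599609375, 412.027099609375), 0.07344362139701843) [ 498.96088976 -249.16224516   14.00007333] [939.80934276 162.80646824  21.99940609]
```

View pics/sc1.png

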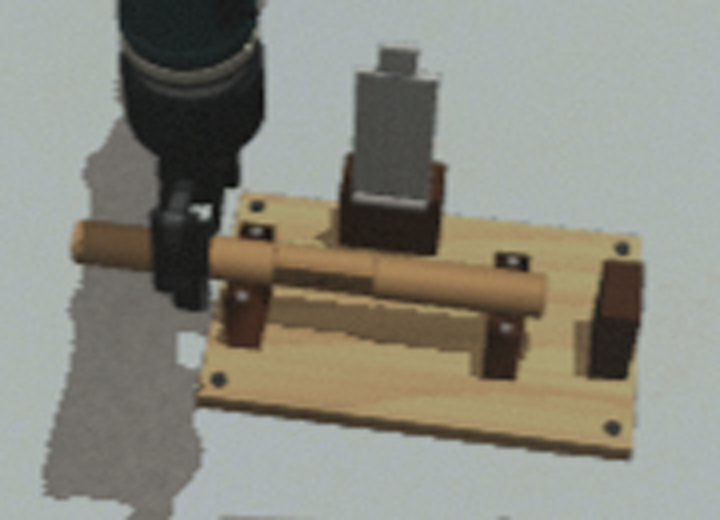

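View pics/si1.png

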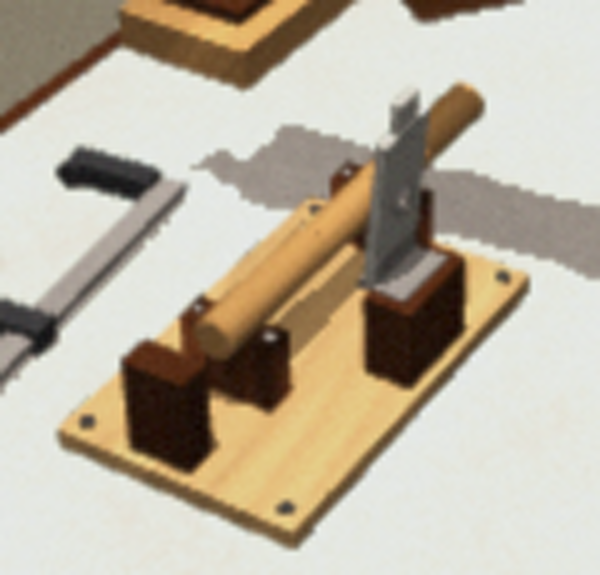

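View pics/wr1.png

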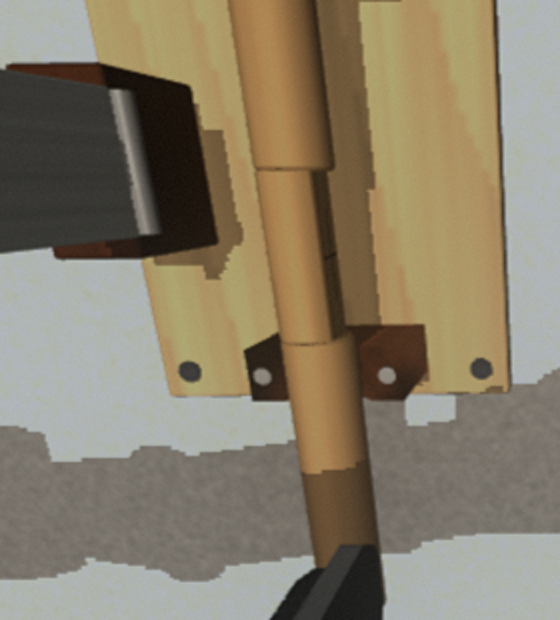

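```bash
cat >> h.py <<'E'
from scipy.optimize import least_squares
def fitcyl(p,r=16):
    # axis through (x0,z0) at y=0 with slopes
    f=lambda q: np.hypot((p[:,0]-q[0]-q[1]*p[:,1]),(p[:,2]-q[2]-q[3]*p[:,1]))*1-r
    s=least_squares(f,[612,0,75,0],loss="soft_l1",f_scale=1.0); return s.x,np.std(s.fun),len(p)
E
python3 - <<'E'
from h import *
for n in ["wrist","scene","side"]:
    W=np.load(n+"0.npy").reshape(-1,3); W=W[np.isfinite(W).all(1)]
    m=(W[:,2]>70)&(W[:,2]<95)&(abs(W[:,0]-613+0.03*W[:,1])<22)&(W[:,1]>-100)&(W[:,1]<240)
    p=W[m]; print(n,len(p),p[:,1].min(),p[:,1].max())
    g=(p[:,1]<15)|(p[:,1]>95)
    q,s,k=fitcyl(p[g]); print(q,s,k)
    m=(abs(W[:,0]-613+0.03*W[:,1])<24)&(W[:,2]>50)&(W[:,2]<97)&(W[:,1]>-100)&(W[:,1]<240); p=W[m]
    dx=p[:,0]-q[0]-q[1]*p[:,1]; dz=p[:,2]-q[2]-q[3]*p[:,1]; rr=np.hypot(dx,dz); a=np.degrees(np.arctan2(dx,dz))
    m=(p[:,1]>25)&(p[:,1]<85)
    for a0 in range(-120,140,10):
        mm=m&(a>=a0)&(a<a0+10)
        if mm.sum()>3: print(a0+5,mm.sum(),round(np.median(rr[mm]),1),end='; ')
    print()
    mm=m&(rr<14.2)&(rr>7)
    # fit flat angle with distance 10
    if mm.sum()>5:
        s=least_squares(lambda t:dx[mm]*np.sin(t[0])+dz[mm]*np.cos(t[0])-10,[np.median(np.radians(a[mm]))],loss="soft_l1"); print("flat",np.degrees(s.x),mm.sum(),np.std(s.fun),"y",np.percentile(p[mm,1],[1,99]))
E
```

```text
wrist 10365 -99.58368709046309 149.6009446627827
[ 6.10370143e+02 -1.15352869e-02  7.45138843e+01  2.94752959e-04] 1.1042094013861479 7048
-65 8 16.1; -55 50 16.1; -45 92 16.0; -35 145 16.1; -25 182 16.1; -15 218 16.1; -5 248 16.0; 5 257 16.0; 15 266 16.1; 25 272 16.0; 35 250 16.1; 45 162 15.7; 55 66 13.5; 65 49 11.7; 75 37 10.8; 85 33 10.3; 95 39 10.0; 105 24 10.1; 115 37 10.4; 125 43 11.1; 135 52 12.8; 
flat [95.96400561] 391 1.1626040487018017 y [25.57339488 84.23509311]
scene 998 -99.7707038351779 207.10708041042827
[ 6.09301215e+02 -1.00926620e-02  7.41898148e+01  1.78093322e-03] 2.123943642490617 728
-35 8 16.1; -25 8 16.2; -15 15 16.4; -5 17 15.8; 5 15 16.9; 15 19 17.0; 25 22 16.7; 35 20 14.5; 45 21 15.1; 55 11 14.1; 65 7 11.8; 75 10 11.2; 85 7 9.9; 95 7 10.0; 105 5 9.7; 115 7 10.7; 125 4 11.2; 135 12 12.9; 
flat [86.38309689] 101 3.7048577571619603 y [26.833696   84.21672406]
side 462 -98.95236706395212 210.06424963945994
[ 6.09805603e+02 -1.46764352e-02  7.44329280e+01  8.52188378e-04] 3.175174425242736 339
-85 7 16.0; -75 7 15.7; -65 8 16.2; -55 8 14.9; -45 8 14.0; -35 8 16.0; -25 9 16.1; -15 10 16.2; -5 9 16.7; 5 6 16.3; 15 5 16.0; 35 6 15.5; 
flat [-26.16145994] 22 2.0020410301995626 y [27.85870362 84.27553254]
```

Run:
```python
from h import *
def ed(a): return np.round(np.percentile(a,[1,5,50,95,99]),1)
for n in ["wrist","scene","side"]:
    W=np.load(n+"0.npy").reshape(-1,3); W=W[np.isfinite(W).all(1)]
    b=lambda x0,x1,y0,y1,z0,z1:W[(W[:,0]>x0)&(W[:,0]<x1)&(W[:,1]>y0)&(W[:,1]<y1)&(W[:,2]>z0)&(W[:,2]<z1)]
    p=b(570,660,215,330,40,110)
    print(n,"stop",len(p)); 
    if len(p): print(*[ed(p[:,i]) for i in range(3)]); t=p[p[:,2]>90]; len(t) and print(" top y",ed(t[:,1]),ed(t[:,0]))
    p=b(598,622,-140,215,80,94); print("rail y",ed(p[:,1]),p[:,1].min(),p[:,1].max())
    p=b(400,590,50,180,88,260)
    if len(p):
        print("plate",len(p),*[ed(p[:,i]) for i in range(3)])
        c=p.mean(0); u,s,v=np.linalg.svd(p-c); print(c,v[2],s/np.sqrt(len(p)))
    p=b(480,720,-60,330,14,22)
    if len(p)>100: print("board",cv2.minAreaRect(p[:,:2].astype(np.float32)))
W=np.load("wrist0.npy")
# flat ends: in the wrist image, points with rr<13.5 and angle 80..110
p=W.reshape(-1,3); p=p[np.isfinite(p).all(1)]
dx=p[:,0]-610.4+.0115*p[:,1]; dz=p[:,2]-74.5; rr=np.hypot(dx,dz);a=np.degrees(np.arctan2(dx,dz))
m=(rr<13)&(a>60)&(a<110)&(abs(p[:,1]-50)<80); print(ed(p[m,1]),m.sum())
# stick-out at finger
```

```text
wrist stop 0
rail y [-84.3 -68.9  55.3 139.1 145.3] -97.3345940538432 147.27526297409165
plate 5719 [542.2 542.8 545.5 550.  552.5] [ 62.   64.1  88.  114.1 116.5] [ 88.3  89.2 119.8 145.3 150.4]
[545.76187868  88.52929336 118.51073964] [0.99329629 0.01230785 0.11493907] [18.73935768 15.19606278  0.87954557]
board ((594.7249755859375, 66.89981079101562), (190.2689971923828, 192.3351593017578), 0.4811535179615021)
scene stop 277
[584.6 587.5 623.6 633.1 633.9] [245.  245.4 257.9 271.3 272.8] [43.1 47.5 92.3 96.6 97.7]
 top y [245.4 246.3 258.7 271.1 272.3] [584.3 585.7 608.6 631.5 633.6]
rail y [-122.2 -110.1   70.3  194.3  204.6] -127.25542201969577 207.10708041042827
plate 730 [529.6 532.9 540.4 548.2 551.2] [ 62.1  64.8  89.8 114.7 117.1] [ 89.1  94.1 158.3 220.9 228.2]
[540.4226371   89.71333555 156.75786462] [0.99403396 0.0156084  0.10794847] [39.95371483 15.67727383  2.2934921 ]
board ((594.1044311523438, 125.19602966308594), (194.4993438720703, 309.7332763671875), 0.6475386023521423)
side stop 304
[579.4 580.6 599.  627.6 631. ] [247.  249.  270.4 275.4 276.8] [40.7 43.7 78.5 96.6 97.7]
 top y [247.7 248.6 263.2 274.  275. ] [580.2 581.3 603.3 627.4 628.4]
rail y [-121.5 -110.9   88.1  204.9  207.6] -126.18940468158894 209.95547183485337
plate 340 [515.8 525.7 532.6 540.1 543. ] [ 62.4  66.6  96.6 118.9 120.4] [ 88.3  90.2 154.5 220.8 228.4]
[532.5605664   95.36524179 154.46537158] [ 0.99615293 -0.06423605  0.05960758] [41.69478967 16.94875347  4.44823818]
board ((592.2718505859375, 126.67436218261719), (192.21929931640625, 312.6252746582031), 0.6690952777862549)
[17.4 19.1 53.8 84.2 87.3] 223
```

```bash
cat >> h.py <<'E'
YAW=np.radians(0.66)
def Rt(phi): # tool orientation, body leaning phi deg toward +x
    return R.from_euler('z',YAW)*R.from_euler('y',90+phi,degrees=True)
def rel(C,Rc,T,RT):
    return np.round(Rc.inv().apply(np.array(T)-C),1),np.round(np.degrees((Rc.inv()*RT).as_rotvec()),2)
def G_to_T(G,phi,d=18.7): return np.array(G)+Rt(phi).apply([d,0,0])
E
python3 - <<'E'
from h import *
G=np.array([611.4,-85,74.7])
C=np.array([725,0,231.3]);R0=R.from_euler('y',90,degrees=True)
print(rel(C,R0,G_to_T(G,45,-91.3)+[.8,0,1.2],Rt(45)))
W=np.load("scene0.npy").reshape(-1,3);W=W[np.isfinite(W).all(1)]
m=(W[:,2]>8)&(W[:,0]>450)&(W[:,0]<900)&(W[:,1]<-20)&(W[:,1]>-450)
H,xe,ye=np.histogram2d(W[m,0],W[m,1],bins=[np.arange(450,901,50),np.arange(-450,0,50)]);print(H.astype(int))
E
```

```text
(array([ 90.8, -84.3, -48.2]), array([-0.63, 45.  , -0.26]))
[[201 148   0   0   0   0   0   0]
 [  0   0   0   0   0   0   0   0]
 [  0   0   0   0   0   0   2   0]
 [  0   0   0   0   0   0 105 114]
 [ 26   0   0   0   0   0   0   0]
 [ 98 174  34   0   0   0   0   0]
 [ 34 242 402   0   0   0   0   0]
 [110 122 204 117 118 125  50   0]
 [303 313 306 313 319 364 132   0]]
```

```bash
python3 -m handwheel '[[13,-12,-7,-0.1,6.4,0,65],[26,-24,-14,-0.2,12.9,-0.1,65],[39,-36,-21,-0.3,19.3,-0.1,65],[52,-48,-28,-0.4,25.7,-0.1,65],[65,-60,-35,-0.5,32.1,-0.2,65],[78,-72,-42,-0.6,38.6,-0.2,65],[90.8,-84.3,-48.2,-0.63,45,-0.26,65],[90.8,-84.3,-48.2,-0.63,45,-0.26,65],[90.8,-84.3,-48.2,-0.63,45,-0.26,65]]'
python3 - <<'E'
from h import *
s=env.get_state();print(s["joint_positions"]); Rc=R.from_rotvec(s["orientation"]);print(s["tool_pos"],Rc.as_matrix()[:,0],Rc.as_matrix()[:,1])
c=env.camera("wrist");crop("wr2.png",c,0,0,560,420,1)
E
```

```text
clock: 1.05
tool_pos: [675.4, -84.8, 136.5]
orientation: [-0.012, 2.362, 0.005]
wrist_force: [0.5, 0.1, -0.2]
finger_gap: 64.9
[ 0.00527414  1.0026594   0.07525095  1.21268692 -0.00491752  1.71674029
  0.08376644]
[675.4119675  -84.84108101 136.46914906] [-0.71086553 -0.00723033 -0.70329078] [-1.02085157e-02  9.99947891e-01  3.82857152e-05]
```

View pics/wr2.png

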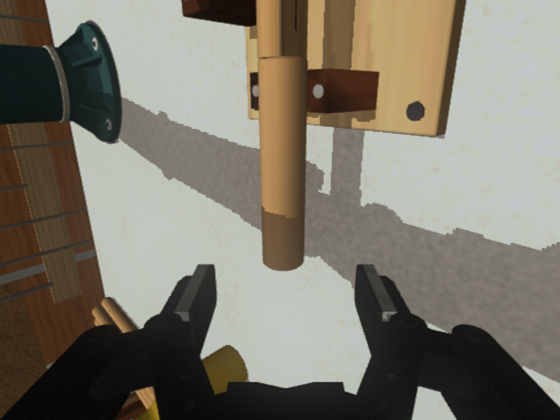

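```bash
cat >> h.py <<'E'
def here(): 
    s=env.get_state(); return s["tool_pos"],R.from_rotvec(s["orientation"]),s
E
python3 - <<'E'
from h import *
p,Rc,s=here(); G=np.array([611.4,-85,74.7])
print(rel(p,Rc,G_to_T(G,45),Rt(45)))
c,W=cloud("wrist"); W=W.reshape(-1,3);W=W[np.isfinite(W).all(1)]
m=(abs(W[:,0]-611)<22)&(W[:,2]>68)&(W[:,2]<95)&((W[:,1]<15))&(W[:,1]>-125)
q=fitcyl(W[m]);print(q, q[0][0]-85*q[0][1],q[0][2]-85*q[0][3])
E
```

```text
(array([110.9,  -0.4,  -0.2]), array([ 0.01, -0.01, -0.04]))
(array([ 6.10342419e+02, -9.40782544e-03,  7.43852398e+01, -3.12918305e-04]), np.float64(0.8317751998456031), 9027) 611.1420841835682 74.41183787251103
```

```bash
python3 -m handwheel '[[28,0,0,0,0,0,60],[56,0,0,0,0,0,60],[84,0,0,0,0,0,60],[104,-0.3,-0.2,0,0,0,60],[111,-0.4,-0.2,0,0,0,60],[111,-0.4,-0.2,0,0,0,60],[111,-0.4,-0.2,0,0,0,60]]'
python3 - <<'E'
from h import *
p,Rc,s=here(); G=np.array([611.4,-85,74.7])
print(rel(p,Rc,G_to_T(G,45),Rt(45)))
c=env.camera("wrist");crop("wr3.png",c,0,0,560,420,1)
E
```

```text
clock: 1.73
tool_pos: [600.2, -85.0, 64.7]
orientation: [-0.015, 2.351, 0.006]
wrist_force: [0.0, 0.3, 1.2]
finger_gap: 59.8
(array([ 3.7, -0.1,  0.8]), array([0.04, 0.31, 0.03]))
```

View pics/wr3.png

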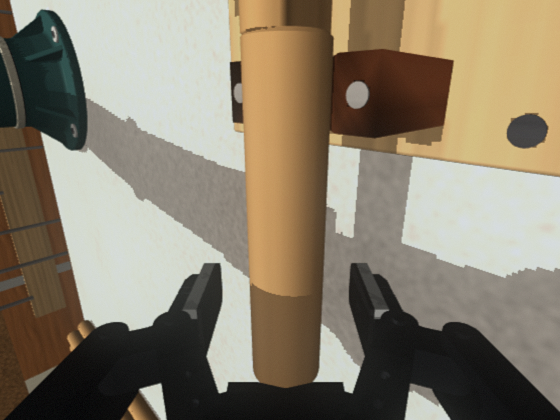

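```bash
python3 -m handwheel '[[3,0,0.6,0,0.2,0,60],[3,0,0.6,0,0.2,0,50],[3,0,0.6,0,0.2,0,42],[3,0,0.6,0,0.2,0,38]]' 25
python3 - <<'E'
from h import *
p,Rc,s=here(); G=np.array([611.4,-85,74.7])
print(rel(p,Rc,G_to_T(G,45),Rt(45)))
E
python3 -m handwheel '[[0,0,0,0,0,0,34],[0,0,0,0,0,0,31],[0,0,0,0,0,0,28],[0,0,0,0,0,0,25],[0,0,0,0,0,0,25],[0,0,0,0,0,0,25]]' 25
python3 - <<'E'
from h import *
p,Rc,s=here(); G=np.array([611.4,-85,74.7])
print(rel(p,Rc,G_to_T(G,45),Rt(45)),s["moment"])
c,W=cloud("wrist");crop("wr4.png",c,0,0,560,420,1)
W=W.reshape(-1,3);W=W[np.isfinite(W).all(1)]
m=(abs(W[:,0]-611)<22)&(W[:,2]>68)&(W[:,2]<95)&((W[:,1]<15))&(W[:,1]>-75)
q=fitcyl(W[m]);print(q, q[0][0]-85*q[0][1],q[0][2]-85*q[0][3])
E
```

```text
clock: 2.12
tool_pos: [596.9, -85.6, 59.7]
orientation: [-0.014, 2.359, 0.006]
wrist_force: [0.6, 0.2, 1.1]
finger_gap: 38.0
(array([-2.2,  0.5, -0.4]), array([ 0.  , -0.16,  0.01]))
clock: 2.62
tool_pos: [596.4, -85.8, 59.8]
orientation: [-0.014, 2.36, 0.006]
wrist_force: [-0.6, 0.1, 1.6]
finger_gap: 31.1
(array([-2.5,  0.6,  0.1]), array([ 0.  , -0.22,  0.01])) [ 0.060245   -0.38860947  0.06668032]
(array([ 6.10366104e+02, -1.17891781e-02,  7.43221783e+01,  5.70827108e-03]), np.float64(1.0445995127888077), 23674) 611.368184292421 73.83697523805345
```

View pics/wr4.png

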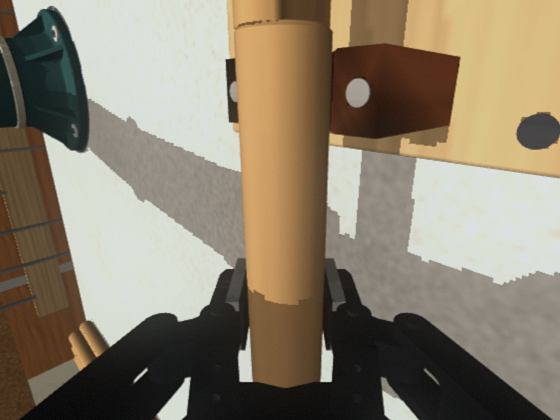

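```bash
python3 -m handwheel '[[-0.1,0,2.2,0,-6,0,25],[-0.5,0,4.4,0,-12,0,25],[-1,0,6.6,0,-18,0,25],[-1.8,0,8.6,0,-24,0,25],[-2.8,0,10.6,0,-30,0,25],[-2.8,0,10.6,0,-30,0,25],[-2.8,0,10.6,0,-30,0,25]]' 35
cat >> h.py <<'E'
def railfit(y0=-75,y1=15,tag=None):
    c,W=cloud("wrist")
    if tag: crop(tag,c,0,0,560,420,1)
    W=W.reshape(-1,3);W=W[np.isfinite(W).all(1)]
    m=(abs(W[:,0]-611)<22)&(W[:,2]>68)&(W[:,2]<95)&((W[:,1]<y1))&(W[:,1]>y0)
    q=fitcyl(W[m]);return W,q
E
python3 - <<'E'
from h import *
p,Rc,s=here(); G=np.array([611.4,-85,74.7])
print(rel(p,Rc,G_to_T(G,15,21.2),Rt(15)),s["moment"])
W,q=railfit();print(q)
E
```

```text
clock: 3.25
tool_pos: [605.9, -85.8, 54.8]
orientation: [-0.01, 1.836, 0.008]
wrist_force: [1.3, 0.4, -1.7]
finger_gap: 31.1
(array([0.6, 0.7, 0.2]), array([-0.03, -0.22,  0.  ])) [-0.06268437 -0.40423428 -0.09108701]
(array([ 6.10299599e+02, -1.48316809e-02,  7.47439515e+01,  5.38249314e-03]), np.float64(1.337152399159333), 25478)
```

```bash
python3 -m handwheel '[[-0.1,0,2.2,0,-6,0,25],[-0.5,0,4.4,0,-12,0,25],[-1,0,6.6,0,-18,0,25],[-1.8,0,8.6,0,-24,0,25],[-2.8,0,10.6,0,-30,0,25],[-4,0,12.5,0,-36,0,25],[-4,0,12.5,0,-36,0,25],[-4,0,12.5,0,-36,0,25]]' 35
python3 - <<'E'
from h import *
p,Rc,s=here(); G=np.array([611.4,-85.8,74.7])
print(rel(p,Rc,G_to_T(G,-21,21.2),Rt(-21)),s["moment"],s["joint_positions"])
W,q=railfit(tag="wr5.png");print(q)
E
```

```text
clock: 3.97
tool_pos: [611.6, -85.8, 49.2]
orientation: [-0.006, 1.324, 0.008]
wrist_force: [9.5, 1.9, 6.0]
finger_gap: 31.1
(array([-3.8,  0. ,  8.6]), array([-0.1 , -6.84,  0.03])) [ 0.65637083 -2.07917772 -0.68585489] [ 0.17381981  0.66547142 -0.13343185  2.12929947  0.52672115  0.12059918
 -0.42745948]
(array([6.09232615e+02, 2.32652799e-02, 7.64456663e+01, 8.68727035e-02]), np.float64(1.5164170789713982), 27159)
```

View pics/wr5.png

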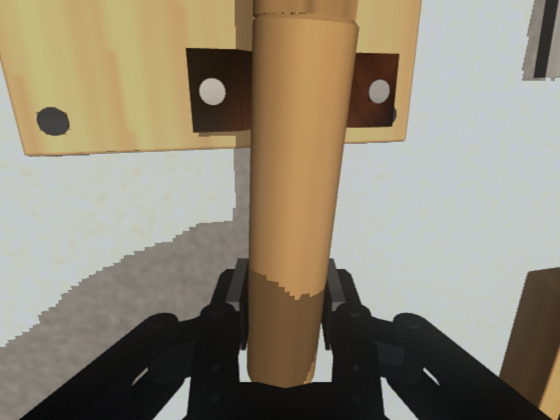

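Run:
```python
from h import *
p,Rc,s=here(); G=np.array([611.4,-85.8,74.6])
for f in (-13,-10,-8): print(rel(p,Rc,G_to_T(G,f,21.2),Rt(f)))
```

```text
(array([-3.6,  0.8,  5.9]), array([-0.11,  1.11,  0.09]))
(array([-3.7,  0.8,  4.8]), array([-0.11,  4.11,  0.09]))
(array([-3.7,  0.8,  4.1]), array([-0.11,  6.11,  0.08]))
```

```bash
python3 -m handwheel '[[-2.5,0,3,0,3,0,25],[-3.7,0,4.1,0,6,0,25],[-3.7,0,4.1,0,6,0,25],[-3.7,0,4.1,0,6,0,25]]'
python3 - <<'E'
from h import *
p,Rc,s=here(); G=np.array([611.4,-85.8,74.6])
for f in (-10,-8): print(rel(p,Rc,G_to_T(G,f,21.2),Rt(f)))
print(s["joint_positions"],s["moment"])
W,q=railfit();print(q)
E
```

```text
clock: 4.35
tool_pos: [610.1, -87.1, 51.6]
orientation: [-0.009, 1.437, 0.007]
wrist_force: [7.4, -0.8, 3.2]
finger_gap: 30.8
(array([-1.4,  1.3,  5.2]), array([-0.06, -2.36,  0.13]))
(array([-1.4,  1.3,  4.4]), array([-0.06, -0.36,  0.13]))
[ 0.25260232  0.68092016 -0.25145679  2.05031657  0.48256954  0.32624752
 -0.37416194] [-0.08487355 -1.38677771 -0.51215189]
(array([6.09289237e+02, 1.75545166e-02, 7.59588508e+01, 4.86869807e-02]), np.float64(1.4025532253759998), 26814)
```

```bash
python3 -m handwheel '[[-0.7,0.5,2.2,0,0,0,25],[-1.4,0.8,4.3,0,0,0,25],[-1.4,0.8,4.3,0,0,0,25],[-1.4,0.8,4.3,0,0,0,25]]'
python3 - <<'E'
from h import *
p,Rc,s=here(); G=np.array([611.4,-85.8,74.6])
for f in (-8,): print(rel(p,Rc,G_to_T(G,f,21.2),Rt(f)))
print(s["joint_positions"],s["moment"])
W,q=railfit();print(q)
E
```

```text
clock: 4.73
tool_pos: [609.9, -86.1, 52.8]
orientation: [-0.012, 1.443, 0.007]
wrist_force: [5.4, -1.3, 2.3]
finger_gap: 30.8
(array([-0.2,  0.3,  4.5]), array([ 0.07, -0.71,  0.2 ]))
[ 0.2526796   0.67996689 -0.25528226  2.04674563  0.47934866  0.3378174
 -0.37096404] [-0.25712899 -1.00153241 -0.41949716]
(array([6.08846368e+02, 1.32858726e-02, 7.63150785e+01, 3.91514126e-02]), np.float64(1.5573311526786067), 26543)
```

```bash
python3 -m handwheel '[[0,0,0,0,0,0,25],[0,0,0,0,0,0,25]]'
python3 -m handwheel '[[0,0,2,0,0,0,25],[0,0,4,0,0,0,25],[0,0,4,0,0,0,25],[0,0,4,0,0,0,25]]'
python3 - <<'E'
from h import *
p,Rc,s=here(); G=np.array([611.4,-85.8,74.6])
for f in (-8,): print(rel(p,Rc,G_to_T(G,f,21.2),Rt(f)))
print(s["joint_positions"],s["moment"])
W,q=railfit(tag="wr6.png");print(q)
E
```

```text
clock: 4.95
tool_pos: [609.8, -86.1, 52.9]
orientation: [-0.012, 1.443, 0.007]
wrist_force: [5.0, -1.7, 2.1]
finger_gap: 31.1
clock: 5.28
tool_pos: [610.9, -85.8, 52.6]
orientation: [-0.013, 1.448, 0.009]
wrist_force: [3.1, -0.8, 0.6]
finger_gap: 31.4
(array([-0.5, -0. ,  3.5]), array([ 0.15, -0.99,  0.19]))
[ 0.25440994  0.68217721 -0.2594679   2.04105464  0.47731918  0.34730863
 -0.36772643] [-0.14810394 -0.49021509 -0.22571426]
(array([6.09559503e+02, 6.38251143e-03, 7.54511426e+01, 3.07154327e-02]), np.float64(1.5158065217262804), 26595)
```

View pics/wr6.png

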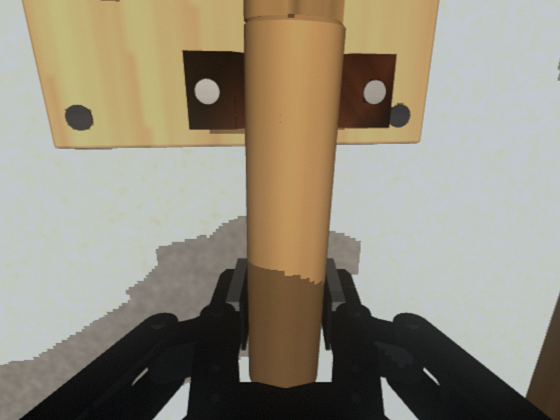

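```bash
python3 -m handwheel '[[-0.5,0,2,0,0,0,25],[-0.5,0,4,0,0,0,25],[-0.5,0,4,0,0,0,25],[-0.5,0,4,0,0,0,25]]'
python3 -m handwheel '[[0,0,0,0,0,0,33],[0,0,0,0,0,0,36],[0,0,0,0,0,0,42],[0,0,0,0,0,0,48],[0,0,0,0,0,0,60],[0,0,0,0,0,0,60]]'
python3 - <<'E'
from h import *
p,Rc,s=here(); G=np.array([611.4,-85.8,74.6])
for f in (-8,): print(rel(p,Rc,G_to_T(G,f,21.2),Rt(f)))
print(s["joint_positions"],s["moment"])
W,q=railfit(tag="wr7.png");print(q)
E
```

```text
clock: 5.67
tool_pos: [612.9, -85.8, 53.2]
orientation: [-0.014, 1.452, 0.009]
wrist_force: [-1.1, -0.1, -1.5]
finger_gap: 31.2
clock: 6.17
tool_pos: [615.2, -85.9, 54.1]
orientation: [-0.013, 1.447, 0.008]
wrist_force: [-0.3, 0.6, -0.9]
finger_gap: 60.0
(array([ 0.4,  0.1, -0.9]), array([ 0.14, -0.94,  0.2 ]))
[ 0.25641054  0.68322996 -0.2633793   2.03166046  0.47476887  0.35552877
 -0.36484645] [-0.01587213  0.13561636  0.00392347]
(array([ 6.10203782e+02, -1.04124967e-02,  7.43489740e+01, -8.37661844e-04]), np.float64(1.249561529757509), 25801)
```

View pics/wr7.png

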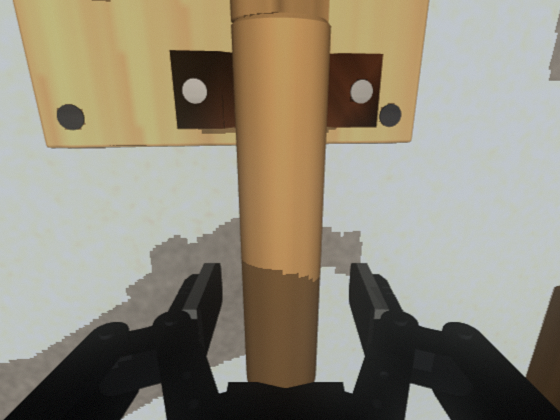

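Run:
```python
from h import *
p,Rc,s=here(); G=np.array([611.4,-85.8,74.6])
print(rel(p,Rc,G_to_T(G,35,-100),Rt(35)),rel(p,Rc,G_to_T(G,15,-100),Rt(15)))
```

```text
(array([-95. ,  -0.4,  65.8]), array([ 0.06, 42.06,  0.25])) (array([-113.5,   -0.3,   36.3]), array([ 0.1 , 22.06,  0.23]))
```

```bash
python3 -m handwheel '[[-38,0,0,0,0,0,60],[-76,0,0,0,4,0,60],[-108,0,8,0,8,0,60],[-113,0,20,0,14,0,60],[-114,-0.3,34,0,21,0.1,60],[-109,-0.3,46,0,28,0.2,60],[-102,-0.3,56,0,35,0.2,60],[-95,-0.4,66,0.1,42,0.25,60],[-95,-0.4,66,0.1,42,0.25,60],[-95,-0.4,66,0.1,42,0.25,60]]'
cat >> h.py <<'E'
def flat(W,q,y0,y1):
    m=(abs(W[:,0]-611)<24)&(W[:,2]>50)&(W[:,2]<97)&(W[:,1]>y0)&(W[:,1]<y1); p=W[m]
    dx=p[:,0]-q[0]-q[1]*p[:,1]; dz=p[:,2]-q[2]-q[3]*p[:,1]; rr=np.hypot(dx,dz); a=np.degrees(np.arctan2(dx,dz))
    for a0 in range(-90,130,10):
        mm=(a>=a0)&(a<a0+10)
        if mm.sum()>5: print(a0+5,mm.sum(),round(np.median(rr[mm]),1),end='; ')
    mm=(rr<14.2)&(rr>7)
    t=np.radians(np.median(a[mm]))
    for k in range(5):
        s=least_squares(lambda t:dx[mm]*np.sin(t[0])+dz[mm]*np.cos(t[0])-t[1],[t,10],loss="soft_l1"); t=s.x[0]
        mm=(np.abs((a-np.degrees(t)+180)%360-180)<42)&(rr>7)&(rr<17)
    print("\nflat",np.degrees(s.x[0]),s.x[1],mm.sum(),np.std(s.fun))
E
python3 - <<'E'
from h import *
p,Rc,s=here(); G=np.array([611.4,-85.8,74.6])
print(rel(p,Rc,G_to_T(G,35,-100),Rt(35)),rel(p,Rc,G_to_T(G,35,18.7),Rt(35)))
W,q=railfit(y0=-125,tag="wr8.png");print(q); flat(W,q[0],25,80)
E
```

```text
clock: 7.05
tool_pos: [668.5, -84.6, 151.4]
orientation: [-0.012, 2.186, 0.007]
wrist_force: [-0.4, 0.2, 0.3]
finger_gap: 59.8
(array([-4.3, -0.5, -2.7]), array([ 0.02, -0.27, -0.06])) (array([114.4,  -0.7,  -2.2]), array([ 0.02, -0.27, -0.06]))
(array([ 6.10395604e+02, -8.49712068e-03,  7.43885021e+01, -1.71547231e-04]), np.float64(0.8856067163616078), 9061)
-45 21 16.2; -35 61 16.1; -25 84 16.1; -15 138 16.1; -5 254 14.9; 5 207 12.7; 15 167 11.3; 25 134 10.5; 35 135 9.9; 45 131 10.0; 55 136 10.2; 65 134 10.6; 75 171 11.7; 85 228 13.3; 95 183 15.1; 105 59 15.7; 115 23 15.6; 
flat 43.73546837623722 9.926824653658684 1304 0.7207576543200174
```

View pics/wr8.png

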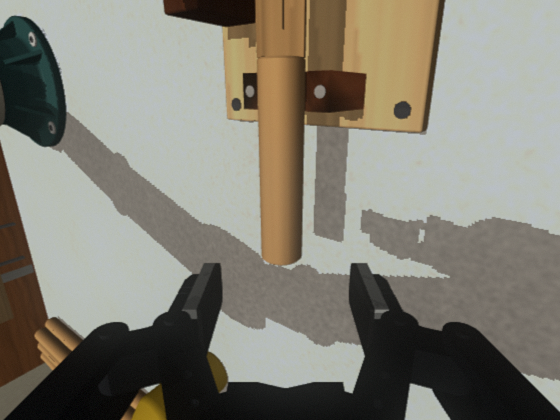

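Run:
```python
from h import *
p,Rc,s=here(); G=np.array([611.3,-85.8,74.6])
print(rel(p,Rc,G_to_T(G,44,-60),Rt(44)),rel(p,Rc,G_to_T(G,44,21.2),Rt(44)))
```

```text
(array([38.8, -0.3,  8.5]), array([ 0.  ,  8.92, -0.03])) (array([119.1,  -0.4,  -4.1]), array([ 0.  ,  8.92, -0.03]))
```

```bash
python3 -m handwheel '[[18,0,5,0,5,0,60],[39,-0.3,8.5,0,8.9,0,60],[75,-0.3,3,0,8.9,0,60],[105,-0.4,-2,0,8.9,0,60],[117,-0.4,-3.8,0,8.9,0,55],[117,-0.4,-3.8,0,8.9,0,50],[117,-0.4,-3.8,0,8.9,0,45],[117,-0.4,-3.8,0,8.9,0,45],[117,-0.4,-3.8,0,8.9,0,45]]'
python3 - <<'E'
from h import *
p,Rc,s=here(); G=np.array([611.3,-85.8,74.6])
print(rel(p,Rc,G_to_T(G,44,21.2),Rt(44)))
W,q=railfit(y0=-75,tag="wr9.png");print(q)
E
```

```text
clock: 7.85
tool_pos: [601.3, -86.1, 64.8]
orientation: [-0.012, 2.33, 0.005]
wrist_force: [0.4, 0.8, 0.1]
finger_gap: 44.8
(array([7.3, 0.2, 0.3]), array([-0.05,  0.48, -0.03]))
(array([ 6.10399547e+02, -7.04496064e-03,  7.43135001e+01, -1.17808227e-03]), np.float64(1.0028581441255608), 21380)
```

View pics/wr9.png

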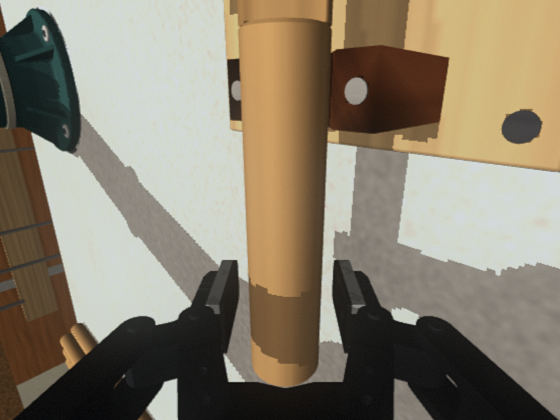

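```bash
python3 -m handwheel '[[4.5,0,0.3,0,0.5,0,45],[4.5,0,0.3,0,0.5,0,38],[4.5,0,0.3,0,0.5,0,36],[4.5,0,0.3,0,0.5,0,33],[4.5,0,0.3,0,0.5,0,30],[4.5,0,0.3,0,0.5,0,25],[4.5,0,0.3,0,0.5,0,25],[4.5,0,0.3,0,0.5,0,25]]' 30
python3 - <<'E'
from h import *
p,Rc,s=here(); G=np.array([611.3,-85.8,74.6])
print(rel(p,Rc,G_to_T(G,44,21.2),Rt(44)),s["moment"])
W,q=railfit(y0=-75);print(q); flat(W,q[0],25,50)
E
```

```text
clock: 8.57
tool_pos: [595.8, -86.3, 59.4]
orientation: [-0.013, 2.345, 0.005]
wrist_force: [-1.1, -0.3, 0.9]
finger_gap: 31.3
(array([-0.6,  0.3,  0.6]), array([-0.03, -0.37, -0.02])) [ 0.00933035 -0.48214017 -0.05619226]
(array([ 6.10397038e+02, -9.32272783e-03,  7.42915515e+01,  1.02447017e-03]), np.float64(0.9987196529436085), 24128)
  return _methods._mean(a, axis=axis, dtype=dtype,
  ret = ret.dtype.type(ret / rcount)
Traceback (most recent call last):
  File "h.py", line 41, in flat
    s=least_squares(lambda t:dx[mm]*np.sin(t[0])+dz[mm]*np.cos(t[0])-t[1],[t,10],loss="soft_l1"); t=s.x[0]
ValueError: Initial guess is outside of provided bounds
```

```bash
python3 -m handwheel '[[-0.1,0,2.4,0,-6.3,0,25],[-0.5,0,4.8,0,-12.6,0,25],[-1.2,0,7.1,0,-18.9,0,25],[-2.1,0,9.2,0,-25.1,0,25],[-3.2,0,11.4,0,-31.4,0,25],[-4.5,0,13.3,0,-37.7,0,25],[-6.1,0,15.1,0,-44,0,25],[-6.1,0,15.1,0,-44,0,25],[-6.1,0,15.1,0,-44,0,25]]'
python3 - <<'E'
from h import *
p,Rc,s=here(); G=np.array([611.3,-85.8,74.6])
print(rel(p,Rc,G_to_T(G,0,21.8),Rt(0)),s["moment"],s["joint_positions"])
W,q=railfit(y0=-75,tag="wr10.png");print(q)
for n in ["scene"]:
    c,W=cloud(n); crop("sc10.png",c,190,150,370,280,4); W=W.reshape(-1,3); W=W[np.isfinite(W).all(1)]; flat(W,[610.4,-.0105,74.4,0],25,80)
E
```

```text
clock: 9.37
tool_pos: [610.4, -86.6, 53.7]
orientation: [-0.01, 1.579, 0.008]
wrist_force: [-0.4, 0.5, -0.4]
finger_gap: 31.3
(array([0.9, 0.8, 0.9]), array([ 0.02, -0.45,  0.07])) [-0.07318229  0.12744211  0.26231931] [ 0.30909822  0.71924334 -0.34994627  1.94737508  0.44373185  0.55857562
 -0.33198398]
(array([ 6.10353781e+02, -6.47365341e-03,  7.48091270e+01, -5.50111155e-04]), np.float64(1.3305523868126816), 26219)
-55 7 15.2; -45 10 14.4; -35 18 13.5; -25 16 11.8; -15 12 10.2; -5 6 9.8; 5 13 11.6; 15 10 10.4; 25 13 12.5; 35 15 13.2; 45 16 15.0; 55 22 14.3; 65 14 15.4; 75 18 15.3; 85 11 16.0; 105 9 14.3; 
flat 1.058330050895411 10.7404641434056 105 1.6163739517621403
```

View pics/wr10.png

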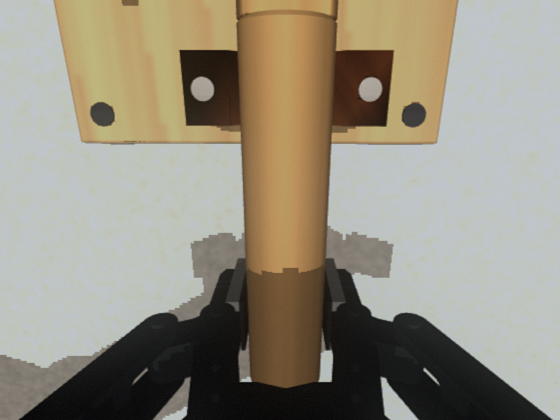

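View pics/sc10.png

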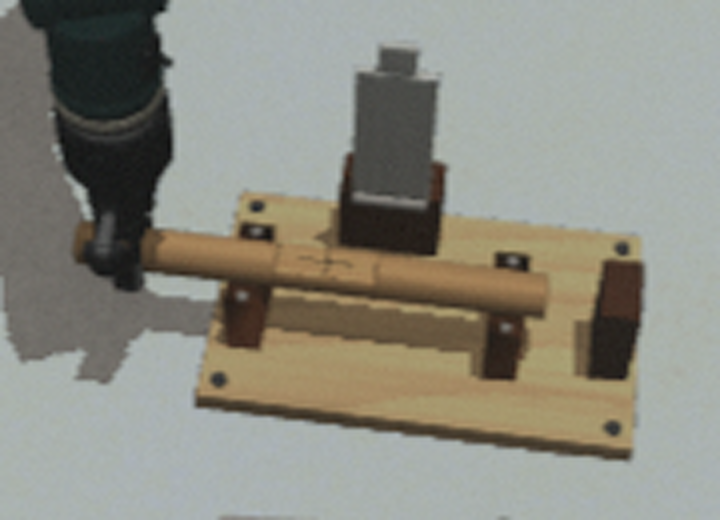

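```bash
python3 -m handwheel '[[0,6,0.5,0,-0.4,0,25],[0,12,0.5,0,-0.4,0,25],[0,18,0.5,0,-0.4,0,25],[0,24,0.5,0,-0.4,0,25],[0,29,0.5,0,-0.4,0,25],[0,33,0.5,0,-0.4,0,25],[0,33,0.5,0,-0.4,0,25]]' 40
python3 -m handwheel '[[0,2,0,0,0,0,25],[0,4,0,0,0,0,25],[0,4,0,0,0,0,25]]' 40
python3 - <<'E'
from h import *
p,Rc,s=here(); G=np.array([610.9,p[1],74.6])
print(rel(p,Rc,G_to_T(G,0,21.8),Rt(0)),s["moment"])
E
```

```text
clock: 10.05
tool_pos: [610.5, -51.1, 53.0]
orientation: [-0.009, 1.571, 0.011]
wrist_force: [-5.5, 1.0, 1.8]
finger_gap: 30.4
clock: 10.3
tool_pos: [610.4, -50.2, 52.9]
orientation: [-0.01, 1.571, 0.007]
wrist_force: [-4.6, -1.8, 3.7]
finger_gap: 31.5
(array([ 0.1, -0. ,  0.5]), array([-0.04, -0.03,  0.1 ])) [-0.47429388  1.02238869  0.26280782]
```

```bash
python3 -m handwheel '[[0,1.5,-0.5,0,0,0,25],[0,3,-0.7,0,0,0,25],[0,3,-0.7,0,0,0,25]]' 40
python3 -m handwheel '[[0,1.5,0,0,0,0,25],[0,3,0,0,0,0,25],[0,3,0,0,0,0,25]]' 40
python3 - <<'E'
from h import *
p,Rc,s=here(); print(p,s["wrist_force"],s["moment"])
for n in ["scene","side"]:
    c,W=cloud(n); crop("%s11.png"%n,c,*((190,150,370,280,4) if n=="scene" else (210,165,330,280,5)))
E
```

```text
clock: 10.55
tool_pos: [610.4, -50.2, 52.9]
orientation: [-0.011, 1.57, 0.003]
wrist_force: [-4.5, -6.2, 2.7]
finger_gap: 31.0
clock: 10.8
tool_pos: [610.3, -50.2, 52.9]
orientation: [-0.013, 1.571, -0.0]
wrist_force: [-3.3, -11.0, 1.8]
finger_gap: 31.0
[610.34648437 -50.15128242  52.91941779] [ -3.33883183 -10.97086525   1.76846571] [-2.03979786  0.71535515  0.48625558]
```

View pics/scene11.png

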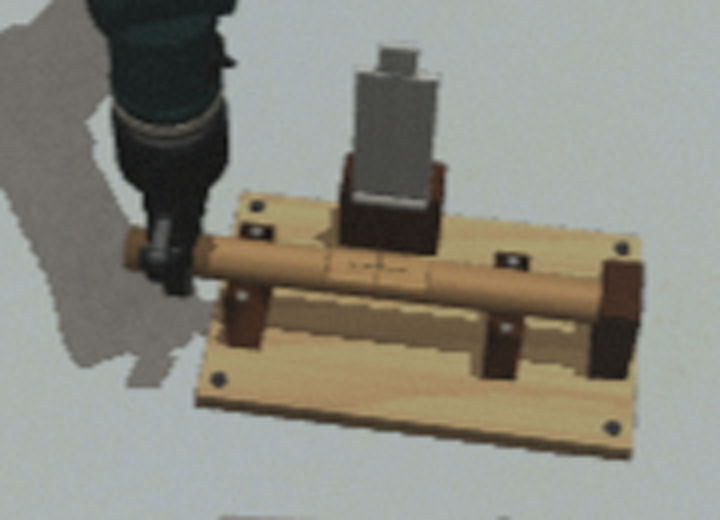

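View pics/side11.png

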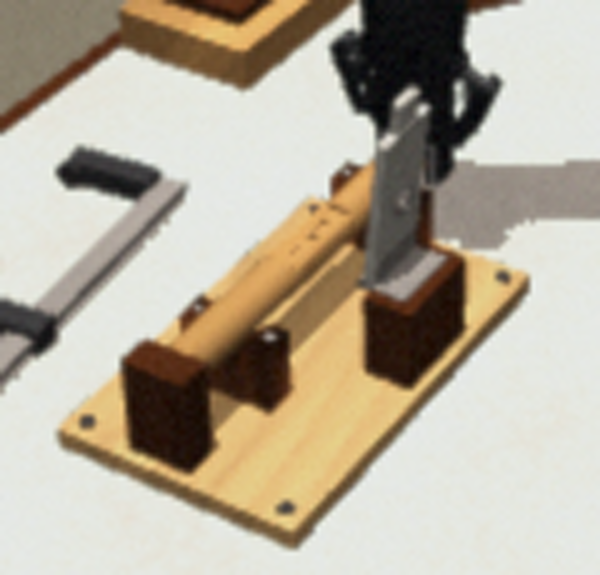

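```bash
python3 -m handwheel '[[0,0,0,0,0,0,32],[0,0,0,0,0,0,36],[0,0,0,0,0,0,44],[0,0,0,0,0,0,55],[-30,0,0,0,0,0,60],[-70,0,0,0,0,0,60],[-110,0,0,0,0,0,60],[-140,0,0,0,0,0,40],[-150,0,0,0,0,0,0],[-150,0,0,0,0,0,0]]'
python3 - <<'E'
from h import *
p,Rc,s=here(); print(p,s["orientation"],s["wrist_force"])
W,q=railfit(y0=-88,y1=45,tag="wr12.png");print(q)
m=(abs(W[:,0]-611)<22)&(W[:,2]>78)&(W[:,2]<95)&((W[:,1]<50))&(W[:,1]>-120);print(W[m,1].min())
flat(W,q[0],62,118)
E
```

```text
clock: 11.73
tool_pos: [613.2, -42.0, 206.7]
orientation: [-0.009, 1.561, 0.009]
wrist_force: [0.2, -0.3, -1.0]
finger_gap: 24.3
[613.21662528 -42.00138758 206.69700152] [-0.00855016  1.56120867  0.00942083] [ 0.15363303 -0.25592017 -1.01830645]
(array([ 6.10256576e+02, -1.02715010e-02,  7.44014893e+01,  3.14545090e-04]), np.float64(1.1026748660827006), 6675)
-89.91742836850221
-85 15 16.0; -75 45 16.0; -65 86 15.9; -55 169 15.8; -45 300 14.1; -35 224 12.3; -25 181 11.2; -15 158 10.5; -5 163 10.1; 5 142 10.1; 15 178 10.7; 25 191 11.4; 35 205 12.5; 45 303 14.4; 55 148 15.8; 65 88 15.8; 75 51 15.8; 85 16 15.9; 
flat -0.8137525045918372 10.133950234890511 1551 0.744001382132337
```

View pics/wr12.png

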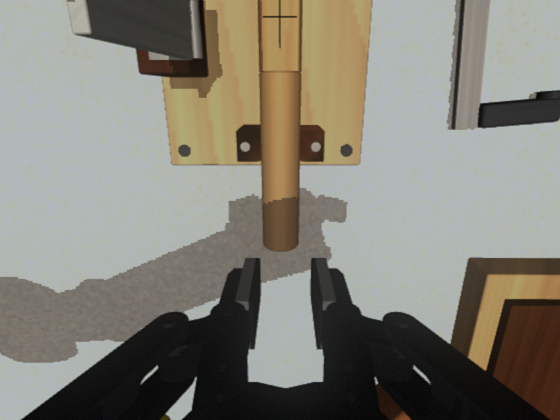

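```bash
python3 -m handwheel '[[-38,0,0,0,0,0,0],[-76,0,0,0,0,0,0],[-100,15,-20,0,0.3,0,0],[-100,36,-55,0,0.6,0,0],[-100,57,-88,0,0.6,0,0],[-100,80,-120,0,0.6,0,0],[-100,105,-130,0,0.6,0,0],[-100,132,-130,0,0.6,0,0],[-100,132,-130,0,0.6,0,0],[-100,132,-130,0,0.6,0,0]]'
python3 - <<'E'
from h import *
p,Rc,s=here(); print(p,s["orientation"],s["joint_positions"],s["finger_gap"])
c,W=cloud("wrist");crop("wr13.png",c,0,0,560,420,1)
c,W=cloud("side");crop("si13.png",c,150,100,350,280,4)
W=W.reshape(-1,3)
E
```

```text
clock: 12.62
tool_pos: [477.5, 88.9, 301.2]
orientation: [-0.012, 1.583, 0.012]
wrist_force: [-0.1, -0.0, -0.8]
finger_gap: -0.6
[477.45036115  88.85238408 301.16869833] [-0.01175685  1.58321991  0.01184731] [ 0.21851202  0.24977411 -0.59226922  2.03216731  0.16887708  0.9195515
 -0.44883171] -0.5616982007066748
```

View pics/si13.png

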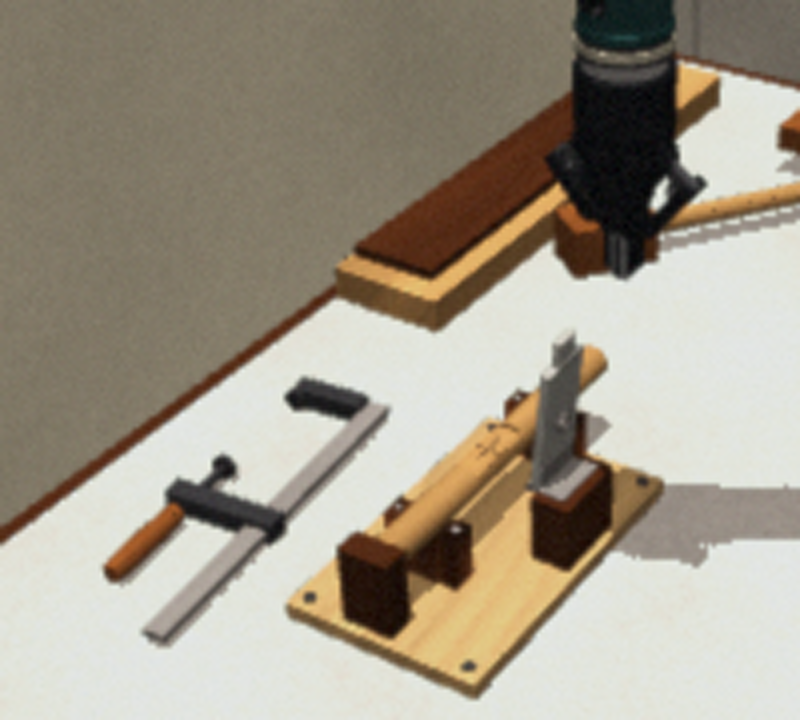

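View pics/wr13.png

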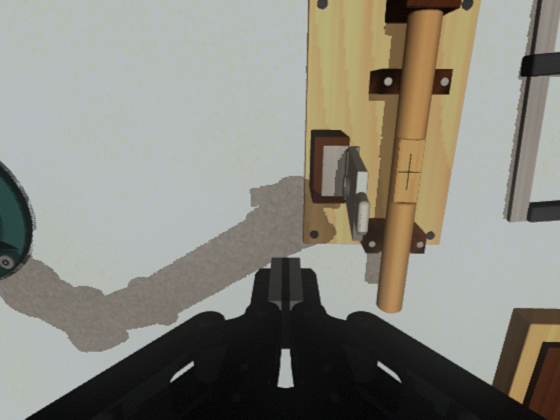

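```bash
python3 -m handwheel '[[38,0,0,0,-0.6,0,0],[76,0,0,0,-0.6,0,0],[104,0.5,5,0,-0.6,0,0],[104,0.5,12,0,-0.6,0,0],[104,0.5,22,0,-0.6,0,0],[104,0.5,32,0,-0.6,0,0],[104,0.5,40,0,-0.6,0,0]]'
python3 -m handwheel '[[0,0,8,0,0,0,0],[0,0,16,0,0,0,0],[0,0,24,0,0,0,0],[0,0,32,0,0,0,0],[0,0,40,0,0,0,0]]'
python3 - <<'E'
from h import *
c,W=cloud("side");crop("si14.png",c,150,100,350,280,4)
E
```

```text
clock: 13.3
tool_pos: [520.9, 88.3, 200.3]
orientation: [-0.007, 1.566, 0.008]
wrist_force: [-0.6, 0.2, -0.2]
finger_gap: -0.2
clock: 13.72
tool_pos: [558.5, 88.8, 198.9]
orientation: [-0.009, 1.569, 0.008]
wrist_force: [-0.9, -0.2, 0.1]
finger_gap: 0.1
```

View pics/si14.png

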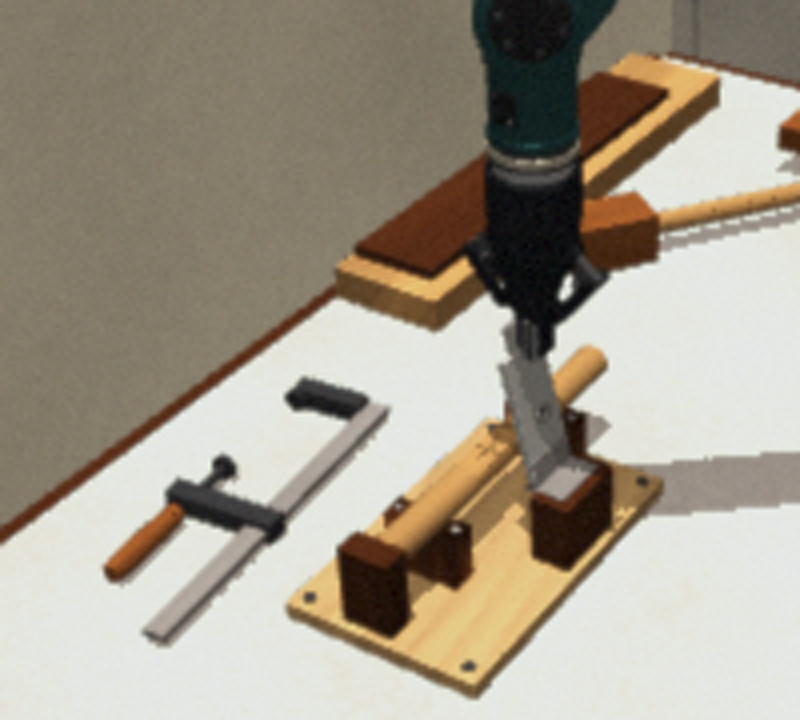

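```bash
python3 -m handwheel '[[0,0,6,0,0,0,0],[0,0,12,0,0,0,0],[1,0,18,0,0,0,0],[2,0,24,0,0,0,0],[4,0,30,0,0,0,0],[6,0,36,0,0,0,0],[8,0,41,0,0,0,0],[10,0,46,0,0,0,0]]'
python3 - <<'E'
from h import *
c,W=cloud("side");crop("si15.png",c,150,100,350,280,4)
E
```

```text
clock: 14.43
tool_pos: [604.2, 89.2, 188.3]
orientation: [-0.008, 1.57, 0.008]
wrist_force: [-0.0, -0.0, 0.2]
finger_gap: -0.2
```

View pics/si15.png

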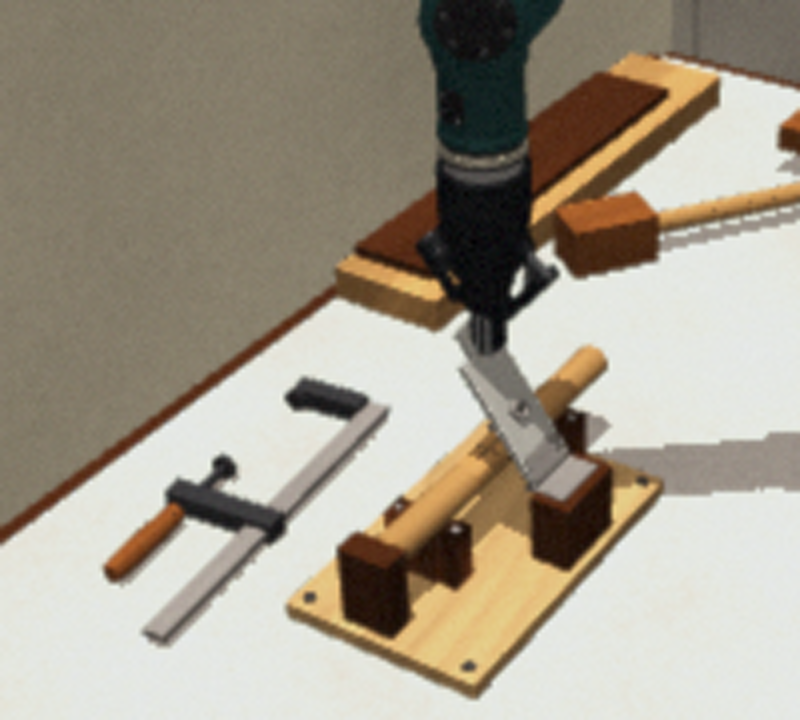

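Plate is sinking on its own. I wait a little while moving toward the pressing spot (x ≈ 638), staying above it.

```bash
python3 -m handwheel '[[0,0,6,0,0,0,0],[0,0,12,0,0,0,0],[4,0,20,0,0,0,0],[8,0,28,0,0,0,0],[12,0,34,0,0,0,0],[16,0,34,0,0,0,0],[20,0,34,0,0,0,0],[20,0,34,0,0,0,0]]'
python3 - <<'E'
from h import *
c,W=cloud("side");crop("si16.png",c,150,100,350,280,4)
W=W.reshape(-1,3);W=W[np.isfinite(W).all(1)]
m=(W[:,0]>560)&(W[:,0]<690)&(W[:,1]>66)&(W[:,1]<115)&(W[:,2]>86)&(W[:,2]<150);p=W[m];c0=p.mean(0);print(c0,np.linalg.svd(p-c0)[2][2],len(p))
E
```

```text
clock: 15.15
tool_pos: [636.5, 89.4, 167.2]
orientation: [-0.009, 1.573, 0.008]
wrist_force: [-0.4, -0.6, -0.0]
finger_gap: 0.1
[620.35576407  91.83452031  92.66415982] [-0.01257781  0.0035802  -0.99991449] 293
```

View pics/si16.png

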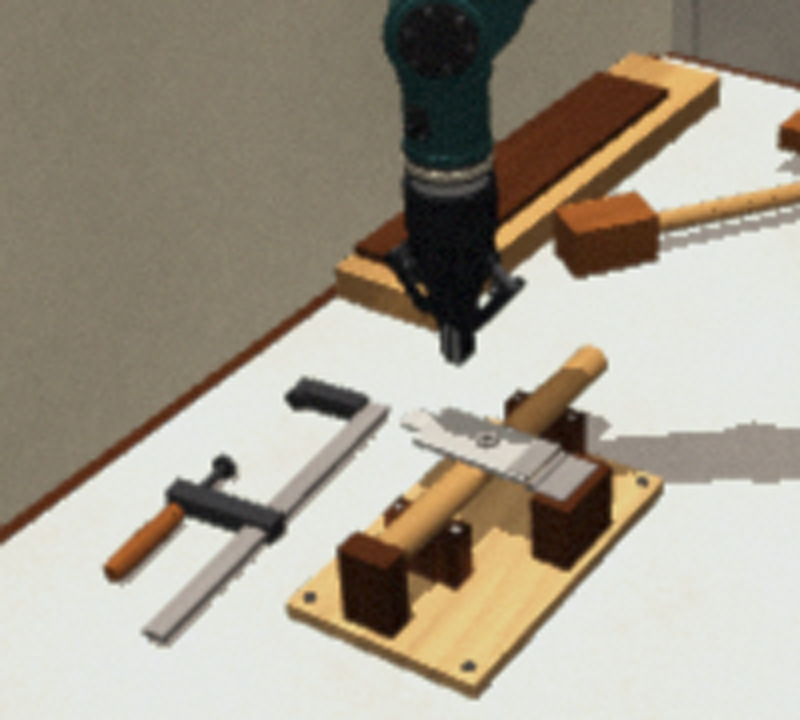

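```bash
python3 -m handwheel '[[25,0,0,0,0,0,0],[50,0,0,0,0,0,0],[64,0,0,0,0,0,0],[68,0,0,0,0,0,0],[71,0,0,0,0,0,0],[71,0,0,0,0,0,0]]'
python3 -m handwheel '[[2,0,0,0,0,0,0],[4,0,0,0,0,0,0],[4,0,0,0,0,0,0]]'
```

```text
clock: 15.7
tool_pos: [637.9, 89.9, 97.8]
orientation: [-0.009, 1.57, 0.009]
wrist_force: [-0.7, 0.7, -0.3]
finger_gap: -0.2
clock: 15.95
tool_pos: [638.2, 89.7, 94.2]
orientation: [-0.008, 1.569, 0.009]
wrist_force: [-0.9, 0.1, 0.5]
finger_gap: -0.2
```

```bash
python3 -m handwheel '[[1,0,0,0,0,0,0],[2,0,0,0,0,0,0],[3,0,0,0,0,0,0],[3,0,0,0,0,0,0]]'
python3 -m handwheel '[[1,0,0,0,0,0,0],[2,0,0,0,0,0,0],[3,0,0,0,0,0,0],[3,0,0,0,0,0,0]]'
```

```text
clock: 16.28
tool_pos: [638.3, 89.7, 92.9]
orientation: [-0.009, 1.569, 0.007]
wrist_force: [-2.7, -1.3, 11.7]
finger_gap: -0.1
clock: 16.62
tool_pos: [638.3, 89.7, 92.7]
orientation: [-0.01, 1.568, 0.006]
wrist_force: [-8.0, -2.8, 27.8]
finger_gap: 0.2
```

```bash
python3 -m handwheel '[[0.5,0,0,0,0,0,0],[0.5,0,0,0,0,0,0],[0.5,0,0,0,0,0,0]]'; python3 -m handwheel '[[-4,0,-1,0,0,0,0],[-12,0,-1,0,0,0,0],[-40,-10,0,0,0,0,0],[-80,-40,0,0,0,0,0],[-115,-75,0,0,0,0,0],[-130,-112,0,0,0,0,0],[-130,-140,0,0,0,0,0],[-130,-140,0,0,0,0,0],[-130,-140,0,0,0,0,0]]'
python3 - <<'E'
from h import *
c,W=cloud("wrist");crop("wr17.png",c,0,0,560,420,1)
c1,W1=cloud("side");crop("si17.png",c1,150,100,350,280,4)
c2,W2=cloud("scene");crop("sc17.png",c2,190,150,370,280,4)
for n,V in (("wrist",W),("side",W1),("scene",W2)):
    V=V.reshape(-1,3);V=V[np.isfinite(V).all(1)]
    m=(V[:,0]>556)&(V[:,0]<690)&(abs(V[:,0]-609)>13)&(V[:,1]>64)&(V[:,1]<116)&(V[:,2]>87)&(V[:,2]<105);p=V[m];c0=p.mean(0);nn=np.linalg.svd(p-c0)[2][2];print(n,c0,nn/np.sign(nn[2]),len(p))
    m=(abs(V[:,0]-610.5)<10)&(V[:,2]>83)&(V[:,2]<95)&(V[:,1]<250)&(V[:,1]>-130);print("rail y",V[m,1].min(),V[m,1].max())
V=W.reshape(-1,3);V=V[np.isfinite(V).all(1)]
m=(abs(V[:,0]-611)<22)&(V[:,2]>70)&(V[:,2]<95)&(V[:,1]>-88)&(V[:,1]<45);q=fitcyl(V[m]);print(q);m=(V[:,1]<60);
E
```

```text
clock: 16.87
tool_pos: [638.3, 89.7, 92.6]
orientation: [-0.01, 1.568, 0.006]
wrist_force: [-8.8, -4.0, 30.5]
finger_gap: -0.3
clock: 17.62
tool_pos: [639.3, -55.3, 217.6]
orientation: [-0.004, 1.569, 0.001]
wrist_force: [0.7, 1.6, 0.0]
finger_gap: -0.0
wrist [620.15850554  76.47791933  92.63915645] [ 1.58628310e-02 -5.49369581e-04  9.99874026e-01] 5124
rail y -89.87039806800728 87.19187215071565
side [618.81568822  91.48117223  92.51806288] [ 0.01575004 -0.00601699  0.99985786] 258
rail y -84.74921762096915 248.63672949668182
scene [623.32515958  90.48628386  92.47118445] [ 0.01114385 -0.00472081  0.99992676] 545
rail y -88.272298109241 249.57341986544617
(array([ 6.10234354e+02, -1.08514696e-02,  7.44398551e+01,  1.36318325e-04]), np.float64(1.085500417002008), 6467)
```

View pics/wr17.png

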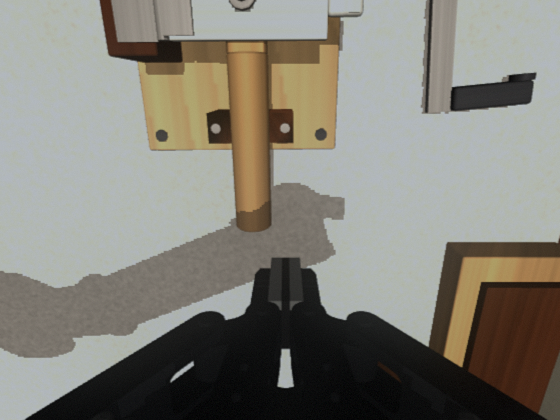

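View pics/si17.png

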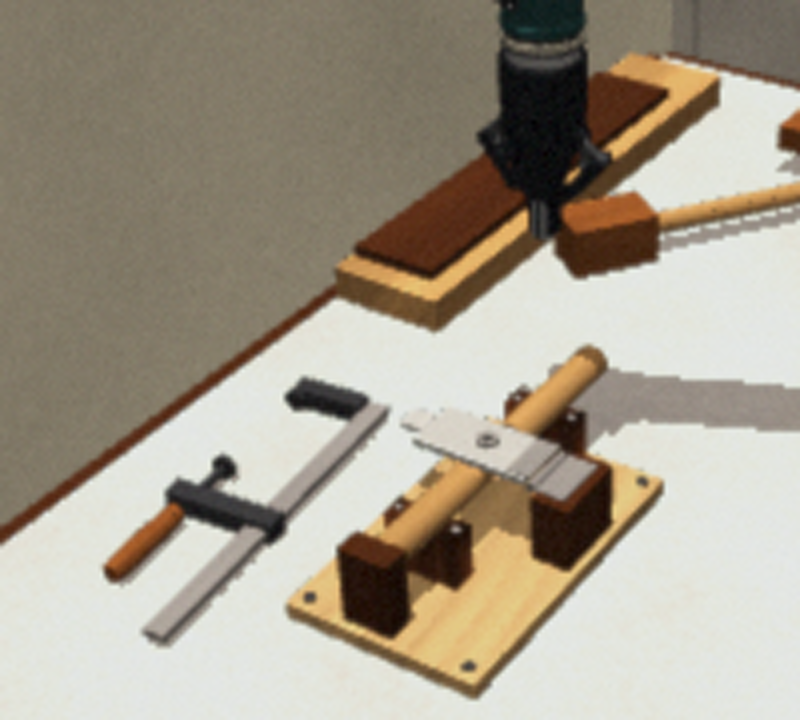

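View pics/sc17.png

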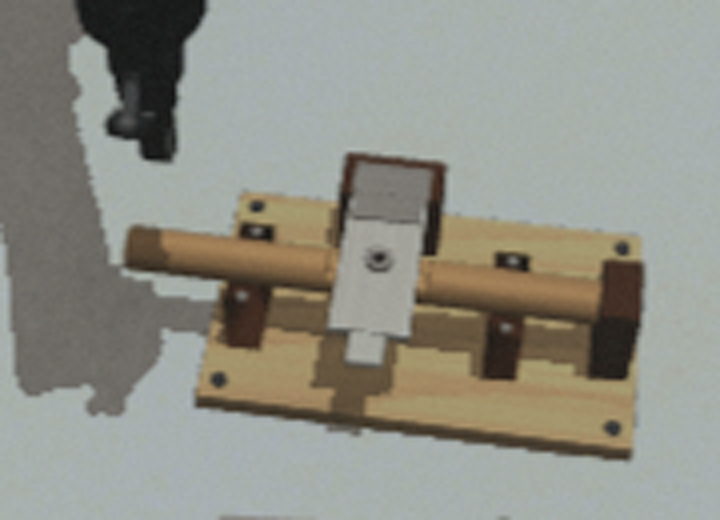

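```bash
python3 -c "
from bench import env
print(env.hand_in())"
```

```text
the job is handed in; nothing more can be done
None
```

The rail is set up for drilling: flat up, end against the stop, guide plate closed on the flat. I handed it in at about 18 s of the 72 s allowed, with the gripper clear of everything.

**What I did:**
- **Roll:** I rolled the rail from 96° off up to about level in two grip-and-swing strokes at its free end.
- **Push:** I pushed it about 36 mm along the grooves until the stop pushed back with 11 N.
- **Plate:** I tipped the plate over from behind and it sank shut. I then pressed on it with up to 30 N and backed off.

**Last checks:**
- **Flat:** it measured −0.8° from straight up before the plate closed. The closed plate covers it, so I could not measure it again.
- **Rail position:** the free end stayed at y ≈ −89.9 mm after the press, where contact with the stop puts it. The rail's axis was unchanged in the grooves.
- **Plate:** three cameras showed it within about 0.016 rad of level, tilting slightly down toward +x. That could be calibration error. Its upper face is at 92.5 mm, against 93 mm expected.
- **Bystanders:** I never touched them and they look unmoved, but I did not measure them again.

**One problem:** at the end of the first stroke a wrist joint reached its limit and the gripper pushed the free end a few mm sideways and down. The wrist read about 11 N. The rail tilted slightly in the V-blocks for about 1.5 s. I backed off and released it, and it settled onto its original axis. It never left the grooves, but it was not fully seated for that moment.

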